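Padlock the record box

ROBOT

A 6-joint arm with a two-finger parallel gripper is mounted at the origin on the work surface. World frame = base frame: x ahead of the robot, y to its left, z up, the work surface at z = 0. Lengths are in m, angles in rad, forces in N, time in s.
With the tool pointing down it reaches from about 0.25 to 0.775 m from the base axis. Payload 4 kg.
Tool frame: the origin (TCP) lies at the very end of the fingers, on their centre line; the grasp point (between the pads) lies 19 mm behind it; z points along the fingers, y is the direction in which the jaws open and shut (so a half turn about z gives the same grasp; the last joint's range is limited). The gripper opens to 94 mm and grips with 3 to 60 N. Pads are 16 mm wide; open, the fingers measure 119 mm over their backs; the gripper's body (75 mm by 177 mm) begins 78 mm behind the grasp point.
Start: joints at [-1.32, 0.087, 1.371, -0, 1.684, -0.103], TCP at [0.191, -0.516, 0.206] pointing down, gripper open.
Joint ranges: [-3.1, 3.1], [-0.76, 2.03], [0.27, 2.55], [-1.08, 4.22], [0.17, 2.65], [-2.57, 2.57]. Speed limits (rad/s): [2.79, 2.79, 3.14, 3.14, 3.14, 3.14].

INTERFACE

Orientations are given as a unit quaternion [x, y, z, w].
In Python, from cell import bot gives the robot as it stands. The module is installed in compiled form; this text tells all that it offers.
- The arm moves only by the shell command python3 -m creep 'ROWS' [FORCE]. ROWS is JSON, one flat list of numbers, 5 for each row, row after row: the finger opening in cm, from 0 to 9.4, then the shift along the world's x, y, z in cm, then the turn about the world's z in degrees. A call has 1 to 5 rows; each row is the pose to reach, as a shift and turn from the pose measured when the call began; what a row does not reach only later rows make up. A row lasts 1/8 s, in which the tool goes at most 62.5 mm and 10.7 degrees, less where a joint would pass 70% of its speed; a pose out of reach is approached as far as the arm can. A call with a gripper value outside its range is refused whole. The fingers move at their own pace and stop on an object; FORCE is the grip in N (left out, the last holds). Time passes only in rows, so rows that repeat a pose let the fingers close. It gives the time, the measured TCP pose, the force and the opening at its end, in the units of the state.
- bot.get_state(): the state, without advancing time (a new reading comes with each control period).
- bot.snapshot(name): name is "side" or "top"; returns a dict with "image" (400x640x3 uint8, red, green, blue), "K" (3x3 intrinsics, pixels), "pose" (4x4, takes a point from camera to world coordinates). Camera axes: x right, y up, looking along -z (the intrinsics and any distortion apply to the point x, -y, -z); pixel columns grow to the right and rows downward; lengths in m; the calibration is good to about 2 mm. A picture is of the moment at which its call begins. There is no depth.
- bot.job_done(): hands the job in, once; it reports no verdict.
The state is a dict: "t": time; "joint_pos": joint angles; "dq": joint speeds; "joint_efforts": joint torques, N m; "ee_pos": TCP position; "orientation": TCP orientation; "wrist_force": force on the tool from outside, world axes, zero at the start; "wrist_torque": the same for the moment, N m; "finger_gap": finger opening in m.
Only numpy, scipy, OpenCV 4.12 (cv2) and the standard library are available. Lean on these libraries where they do the work, as an engineer would, in place of code of your own. Each camera call takes 0.05 s, during which the arm holds its last target.

TASK

Lock the blue record box: take the open brass padlock out of the wooden desk caddy and stand it upright on the desk in front of the box, still open, with the box's steel hasp tab between the padlock's body and its shackle so that the shackle's short leg is over the eye in the tab. Then press the shackle straight down through the eye until the pawl clicks and it stays fully shut, and let go, leaving the padlock standing there. Do not knock over or shove the mug or the plaster bell beside the box.

Things in the scene. Friction and masses are not known exactly. Their poses are not given: they have to be found in the camera images.
- padlock_mid (a point): Centre of the padlock's brass body, 36 mm above its underside. Body 36 mm thick (its x), 70 mm wide (y), 72 mm high (z), black band round the foot; whole padlock about 0.5 kg, loose, standing upright and open at first. Its steel shackle is an upside-down U of 12 mm round bar, 58 mm wide over its legs, and may be used to carry it.
- bow (a point): Middle (in the bar's centre) of the shackle's level top bar, which runs along the padlock's y, straight for 24 mm, then sloping shoulders; axes as the padlock. Open: 72 mm above the brass body's top, 144 mm above the padlock's underside (bar's top at 150 mm). It sinks 30 mm when shut.
- long_leg (a point): Point on the long leg's centre line (y -23 mm in the padlock's frame), 40 mm above the brass body's top when open. The legs are straight up to 58 mm above the body. This leg never leaves the body and passes beside the hasp tab; its red sleeve vanishes into the body when shut.
- short_leg_end (a point): Bottom end of the shackle's short leg, on its centre line (y +23 mm in the padlock's frame); axes as the padlock. Open, it is 24 mm above the brass body's top (96 mm above the padlock's underside); shut, 6 mm inside the body. This leg goes through the eye; the padlock may stand either way round.
- shackle (a joint): How far the shackle is pressed in, m: 0 open (upper stop), 0.030 fully shut (lower stop). A light spring (about 5 N) and, from about 9 mm on, a hidden pawl resist: 10 to 16 N in all at the hardest. Let go before about 20 mm it springs back open; past that it snaps down to 30 mm and stays (at least 5 N to pull it open).
- eye (a point): Centre of the eye in the box's hasp tab, mid-thickness, 85 mm above the desk; axes as the box (x into the box, y along its front). Tab: level steel plate 6 mm thick (82 to 88 mm up), 44 mm wide along y; eye 22 mm (x) by 28 mm (y), closed on the outer side by an 8 mm bar, so the tab ends 19 mm before the eye's centre. Free space below it.
- lid_edge (a point): Middle of the front edge of the blue steel record box's lid, 144 mm above the desk, 18 mm behind the eye (box's x). Box 200 mm deep, 280 mm wide, 160 mm high, fixed. Its lid (128 to 160 mm up) overhangs the front wall by 12 mm; the wall is 30 mm behind the eye's centre.
- caddy_bay (a point): Middle of the floor of the padlock's bay in the fixed wooden caddy, 12 mm above the desk; axes as the caddy (-x its open front, y across). Bay 82 mm wide (y) between boards 145 mm high; caddy 100 mm deep (x), front lip 20 mm, back lip 40 mm above the desk. The padlock's width lies across the bay. The next bay (-y) holds cards up to 117 mm high.
- mug: Blue mug, 80 mm across, 95 mm high, loose; origin at the centre of its underside. To be left alone.
- bell: White plaster bell, 90 mm across, 118 mm high, loose; origin at the centre of its underside. To be left alone.
- books: Stack of three dark books with red page edges, about 155 x 205 mm, 94 mm high, fixed; origin at the centre of the underside. The caddy and the books stand on opposite sides of the desk, either way round.
Not all that is in view belongs to the job. Of the things that look like the part that bears padlock_mid, the largest one is meant.

How it is judged:
On the way:
1. the padlock stands upright on the desk, still open, with the short leg of its shackle over the eye (x of short_leg_end in the frame of eye between -0.009 and 0.009 m and y of short_leg_end in the frame of eye between -0.012 and 0.012 m and z of short_leg_end in the frame of eye above 0.003 m and height (world z) of padlock_mid below 0.041 m and angle between padlock_mid's own z axis and vertical below 0.12 rad and value of joint shackle below 0.01 m), for 0.2 s.
At the end, for the whole second after the job is handed in: Shackle shut (over 27 of 30 mm) with its short leg down through the eye (leg end within 9 mm of the eye centre along its x, 12 mm along y, over 10 mm below it); padlock upright on the desk (tilt under 0.12 rad, body centre 31 to 41 mm up) (value of joint shackle above 0.027 m and x of short_leg_end in the frame of eye between -0.009 and 0.009 m and y of short_leg_end in the frame of eye between -0.012 and 0.012 m and z of short_leg_end in the frame of eye below -0.01 m and height (world z) of padlock_mid between 0.031 and 0.041 m and angle between padlock_mid's own z axis and vertical below 0.12 rad); the robot touches nothing.
It fails at once if the mug or the bell is shoved more than 40 mm or knocked over (distance of any of mug, bell from where it was at the start of the episode above 0.04 m or angle between any of mug, bell's own z axis and vertical above 0.6 rad).
It also fails if it takes over 69 s, if anything falls off the work surface, if the arm or the gripper's body presses on something with over 40 N, if the wrist force passes 120 N, or if a joint passes its speed limit or range.

## Working session

There is one attempt and no reset: what is moved stays moved. The work goes in short steps, Python scripts to look and compute and a shell command to move; the robot and the scene stay as the last step left them, time stands still between calls to the robot, and variables do not carry over. Pictures are saved under pics/ and viewed, and the job is handed in when it is done.

```bash
mkdir -p pics; ls
python3 - <<'E'
from cell import bot
import cv2, numpy as np
s=bot.get_state(); print({k:np.round(v,4).tolist() for k,v in s.items()})
for n in("side","top"):
    d=bot.snapshot(n); cv2.imwrite(f"pics/{n}0.png",d["image"][:,:,::-1]); print(n,d["K"].round(2).tolist(),d["pose"].round(4).tolist(), d.keys())
E
```

```text
pics
{'t': 0.0, 'joint_pos': [-1.3201, 0.0879, 1.3722, 0.0, 1.6836, -0.103], 'dq': [-0.0016, -0.0006, 0.0016, -0.0013, 0.0006, -0.0006], 'joint_efforts': [-0.0002, -34.0172, -30.2431, 0.0717, 0.0327, -0.0002], 'ee_pos': [0.1904, -0.5154, 0.2043], 'orientation': [0.9844, 0.1759, -0.0001, -0.0011], 'wrist_force': [-0.3564, -0.1742, -0.7315], 'wrist_torque': [0.008, -0.0292, 0.0314], 'finger_gap': 0.094}
side [[462.69, 0.0, 316.82], [0.0, 462.69, 201.03], [0.0, 0.0, 1.0]] [[0.99, 0.1147, -0.0818, 0.4374], [-0.1394, 0.7123, -0.6879, -0.7275], [-0.0206, 0.6925, 0.7212, 0.9359], [0.0, 0.0, 0.0, 1.0]] dict_keys(['image', 'K', 'pose'])
top [[430.21, 0.0, 317.63], [0.0, 430.21, 208.09], [0.0, 0.0, 1.0]] [[0.0273, 0.9909, -0.1319, 0.3881], [-0.999, 0.0224, -0.0384, 0.0265], [-0.0351, 0.1328, 0.9905, 1.1159], [0.0, 0.0, 0.0, 1.0]] dict_keys(['image', 'K', 'pose'])
```

View pics/side0.png

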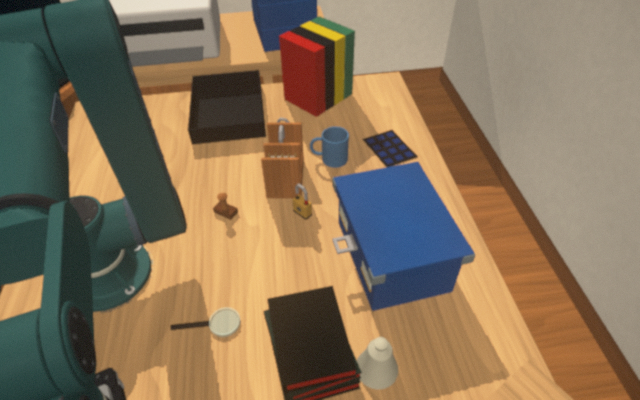

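View pics/top0.png

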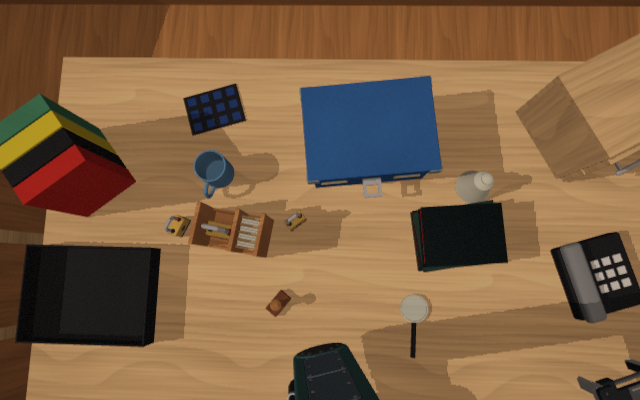

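Run:
```python
import cv2
a=cv2.imread("pics/top0.png"); b=cv2.imread("pics/side0.png")
cv2.imwrite("pics/top0a.png",cv2.resize(a[190:270,150:310],None,fx=5,fy=5,interpolation=cv2.INTER_CUBIC))
cv2.imwrite("pics/top0b.png",cv2.resize(a[140:210,290:450],None,fx=5,fy=5,interpolation=cv2.INTER_CUBIC))
cv2.imwrite("pics/side0a.png",cv2.resize(b[110:230,240:360],None,fx=5,fy=5,interpolation=cv2.INTER_CUBIC))
cv2.imwrite("pics/side0b.png",cv2.resize(b[160:310,320:480],None,fx=4,fy=4,interpolation=cv2.INTER_CUBIC))
```

```text
(no output)
```

View pics/top0a.png

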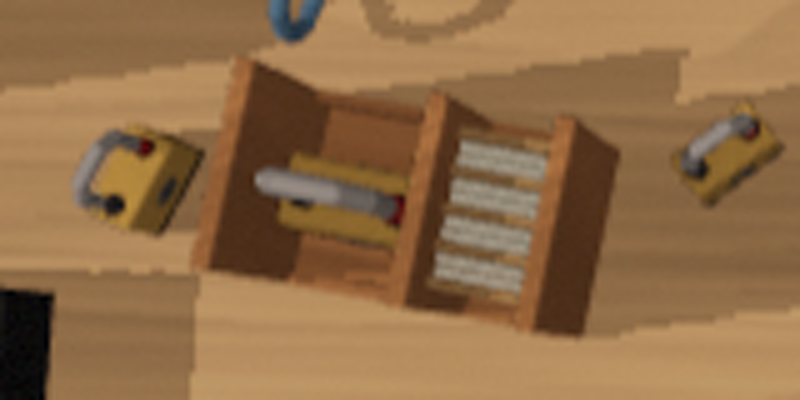

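View pics/top0b.png

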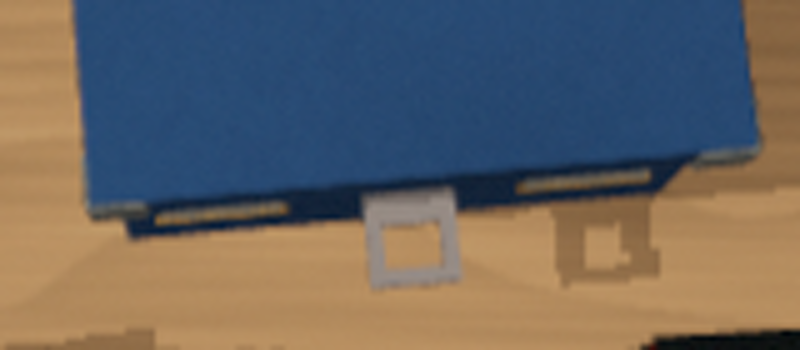

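View pics/side0a.png

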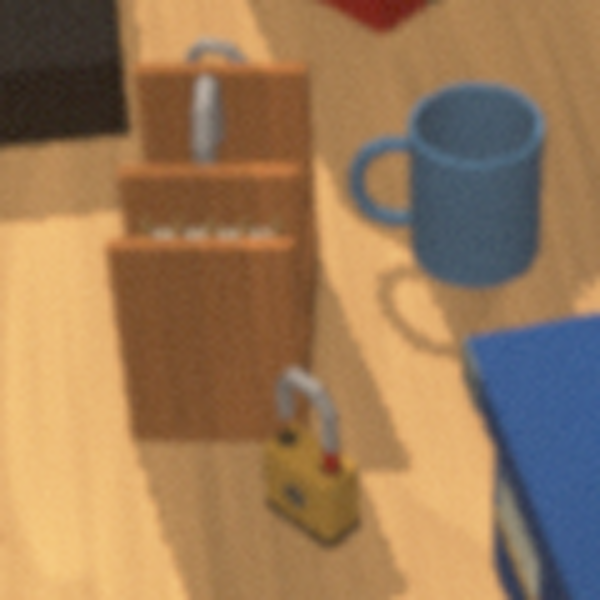

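View pics/side0b.png

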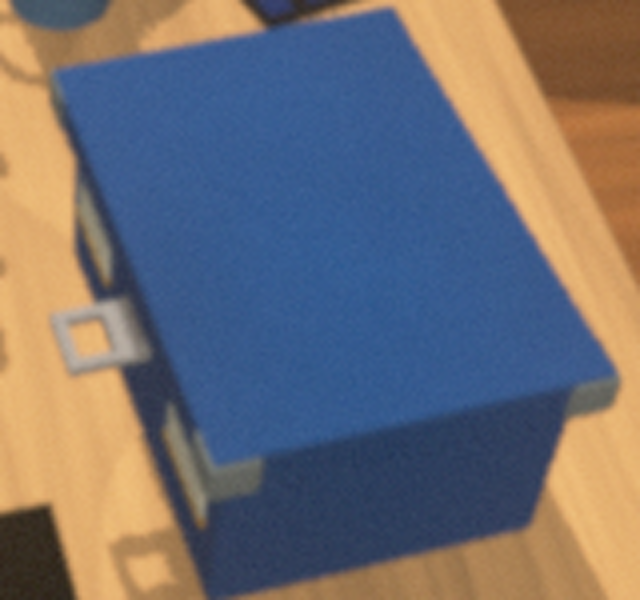

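```bash
cat > h.py <<'E'
import numpy as np, cv2
K={'side':np.array([[462.69,0,316.82],[0,462.69,201.03],[0,0,1]]),'top':np.array([[430.21,0,317.63],[0,430.21,208.09],[0,0,1]])}
P={}
from cell import bot
def snap(n,f=None):
    d=bot.snapshot(n); P[n]=d['pose'];K[n]=d['K']
    if f: cv2.imwrite(f"pics/{f}.png",d['image'][:,:,::-1])
    return d['image'][:,:,::-1].copy()
def ray(n,uv):
    T=P[n];c=np.array([(uv[0]-K[n][0,2])/K[n][0,0],-(uv[1]-K[n][1,2])/K[n][1,1],-1]);return T[:3,3],T[:3,:3]@c
def onz(n,uv,z):
    o,d=ray(n,uv);return o+d*(z-o[2])/d[2]
def proj(n,X):
    T=P[n];p=(np.atleast_2d(X)-T[:3,3])@T[:3,:3];k=K[n]
    return np.c_[k[0,0]*p[:,0]/-p[:,2]+k[0,2], k[1,1]*p[:,1]/p[:,2]+k[1,2]]
def tri(uvs):
    A=np.zeros((3,3));b=np.zeros(3)
    for n,uv in uvs:
        o,d=ray(n,uv);d=d/np.linalg.norm(d);M=np.eye(3)-np.outer(d,d);A+=M;b+=M@o
    return np.linalg.solve(A,b)
def cr(uv,off,s): return ((uv[0]+.5)/s-.5+off[0],(uv[1]+.5)/s-.5+off[1])
def tf(pts,x,y,yaw,z=0):
    c,s=np.cos(yaw),np.sin(yaw);R=np.array([[c,-s,0],[s,c,0],[0,0,1]]);return np.asarray(pts,float)@R.T+[x,y,z]
def box(x0,x1,y0,y1,z0,z1):
    q=[(x0,y0),(x1,y0),(x1,y1),(x0,y1),(x0,y0)]
    return [[(a,b,z1) for a,b in q],[(a,b,z0) for a,b in q]]
def padlock(sh=0):
    L=box(-.018,.018,-.035,.035,0,.072)
    h=.144-sh
    L.append([(0,-.023,.072),(0,-.023,.130-sh),(0,-.012,h),(0,.012,h),(0,.023,.130-sh),(0,.023,.096-sh)])
    L.append([(0,-.012,h+.006),(0,.012,h+.006)])
    return L
def draw(im,n,lines,pose,off,s,col):
    for l in lines:
        q=proj(n,tf(l,*pose)); q=((q-off+.5)*s-.5).round().astype(int)
        cv2.polylines(im,[q.reshape(-1,1,2)],False,col,1,cv2.LINE_AA)
E
python3 - <<'E'
from h import *
snap('top');snap('side')
T=lambda uv,z: onz('top',cr(uv,(150,190),5),z)
a,b=T((240,60),.145),T((203,268),.145); print('board L',a,b,np.degrees(np.arctan2(*(a-b)[1::-1])),np.linalg.norm(a-b))
c,d=T((437,97),.145),T((402,303),.145); print('board M',c,d,np.degrees(np.arctan2(*(c-d)[1::-1])))
e,f=T((566,120),.145),T((527,330),.145); print('board R',e,f,np.degrees(np.arctan2(*(e-f)[1::-1])))
g,h_=T((297,152),.084),T((277,228),.084);print('bodyleft',g,h_,np.degrees(np.arctan2(*(g-h_)[1::-1])))
E_=lambda uv,z=.088: onz('top',cr(uv,(290,140),5),z)
q=np.array([E_(u) for u in [(382,226),(440,222),(444,266),(385,271)]]);print('eye',q.mean(0),np.linalg.norm(q-np.roll(q,1,0),axis=1))
S=lambda uv,z=.088: onz('side',cr(uv,(320,160),4),z)
q=np.array([S(u) for u in [(65,320),(103,312),(110,350),(75,360)]]);print('eyeS',q.mean(0),np.linalg.norm(q-np.roll(q,1,0),axis=1))
l,r=E_((90,207),.16),E_((757,145),.16);print('lid',l,r,np.degrees(np.arctan2(-(l-r)[0],(l-r)[1])),np.linalg.norm(l-r))
E
```

```text
board L [0.52623902 0.34145367 0.145     ] [0.43019604 0.35227483 0.145     ] -6.42840524067811 0.09665067110806491
board M [0.51112293 0.24905937 0.145     ] [0.41672026 0.26009215 0.145     ] -6.665877369774296
board R [0.50188062 0.18913954 0.145     ] [0.40608097 0.20259271 0.145     ] -7.993786504215296
bodyleft [0.49030567 0.33026483 0.084     ] [0.45308727 0.33778307 0.084     ] -11.420264985624451
eye [ 0.57488423 -0.06410157  0.088     ] [0.02210919 0.02804489 0.02163824 0.02848814]
eyeS [ 0.57174812 -0.06373273  0.088     ] [0.03007932 0.02325548 0.02853019 0.02162437]
lid [0.57676834 0.08799263 0.16      ] [ 0.61124102 -0.21141948  0.16      ] 6.567805322166073 0.3013900715536182
```

```bash
cat > ov.py <<'E'
from h import *
import sys
def overlay(tag,pad,caddy,eye,sh=0):
    t=snap('top');s=snap('side')
    tab=box(-.019,.030,-.022,.022,.088,.088)[:1]+box(-.011,.011,-.014,.014,.088,.088)[:1]
    tab.append([(.018,-.05,.144),(.018,.05,.144)])
    cad=box(-.05,.05,.041,.041,.012,.145)+box(-.05,.05,-.041,-.041,.012,.145)
    for n,im in(('top',t),('side',s)):
        for k,(off,w,h,sc) in enumerate({'top':[((160,190),120,80,6),((290,140),120,80,6)],'side':[((240,100),100,100,6),((320,200),100,100,6)]}[n]):
            c=cv2.resize(im[off[1]:off[1]+h,off[0]:off[0]+w],None,fx=sc,fy=sc,interpolation=cv2.INTER_CUBIC)
            if pad is not None: draw(c,n,padlock(sh),pad,off,sc,(0,255,255))
            draw(c,n,cad,(*caddy,0),off,sc,(0,255,0)); draw(c,n,tab,(*eye,0),off,sc,(0,0,255))
            cv2.imwrite(f"pics/{tag}_{n}{k}.png",c)
E
python3 - <<'E'
from ov import *
r=np.radians
overlay('a',(.468,.302,r(-8.5),.012),(.471,.301,r(-7)),(.5735,-.064,r(6.5)))
E
cd pics; python3 -c "
import cv2,numpy as np
a=[cv2.imread(f'a_{x}.png') for x in('top0','top1')];cv2.imwrite('a_t.png',np.vstack(a)[:,:])
b=[cv2.imread(f'a_{x}.png') for x in('side0','side1')];cv2.imwrite('a_s.png',cv2.resize(np.hstack(b),(800,400)))
cv2.imwrite('a_t.png',cv2.resize(np.vstack(a),(450,600)))"
```

```text
(no output)
```

View pics/a_top0.png

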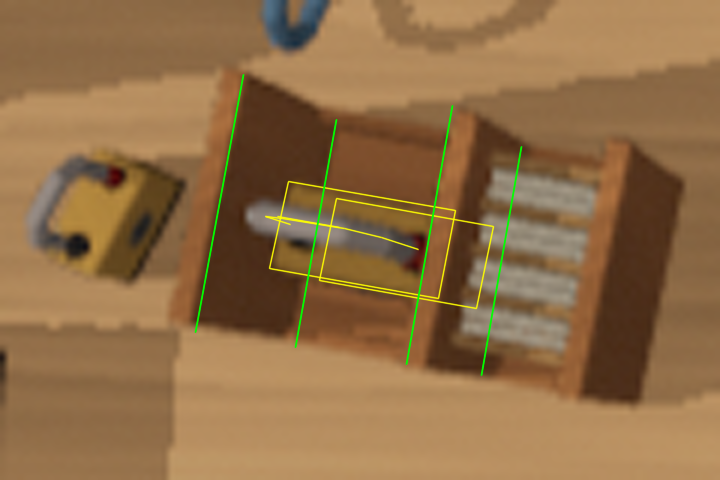

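View pics/a_top1.png

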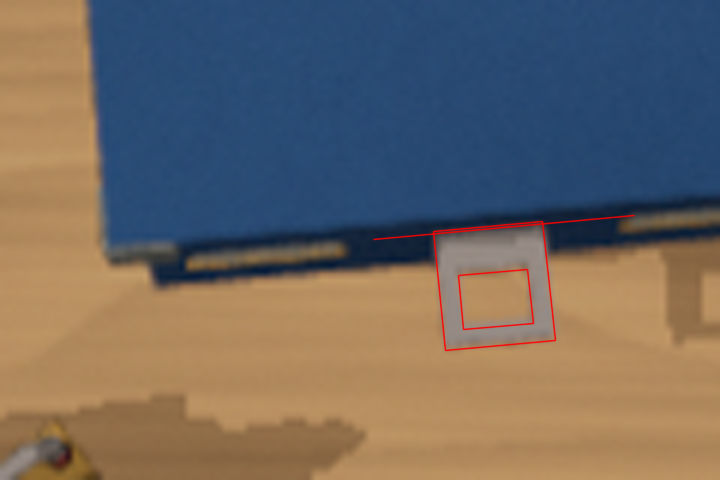

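View pics/a_s.png

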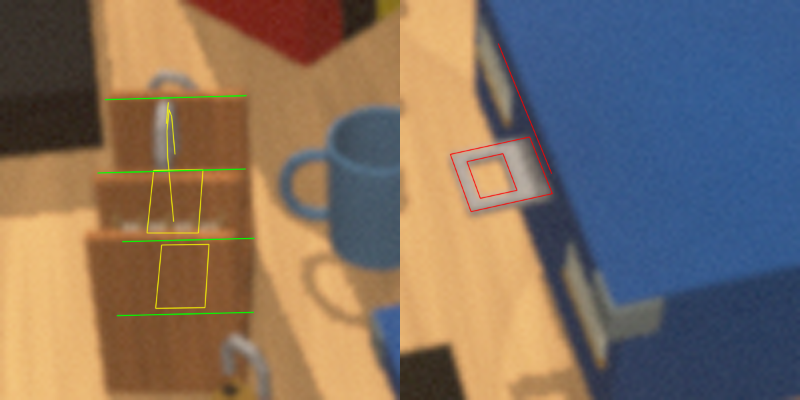

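```bash
python3 -m creep '[9.4,1.9,5.7,1,10, 9.4,3.8,11.4,2,20, 9.4,5.7,17.1,3,30, 9.4,7.6,22.8,4,40, 9.4,9.5,28.5,5,50]' 50; python3 -m creep '[9.4,1.9,5.7,0,2, 9.4,3.8,11.4,0,4, 9.4,5.7,17.1,0,6, 9.4,7.6,22.8,0,8, 9.4,9.5,28.5,0,10]'
```

```text
t: 0.92
ee_pos: [0.2857, -0.2289, 0.2555]
orientation: [0.816, 0.578, 0.0, 0.0]
wrist_force: [1.1, 0.2, 0.2]
finger_gap: 0.0938
t: 1.55
ee_pos: [0.3809, 0.0581, 0.2558]
orientation: [0.762, 0.647, 0.001, 0.001]
wrist_force: [1.0, -0.8, -0.1]
finger_gap: 0.0941
```

```bash
python3 -m creep '[9.4,2.1,6.1,0,0, 9.4,4.2,12.2,0,0, 9.4,6.3,18.3,0,0, 9.4,8.4,24.4,0,0, 9.4,8.4,24.4,0,0]'
python3 - <<'E'
from ov import *
r=np.radians
overlay('b',(.465,.302,r(-9.3),.012),(.472,.301,r(-8)),(.574,-.064,r(6.3)))
E
```

```text
t: 2.17
ee_pos: [0.4649, 0.3051, 0.2539]
orientation: [0.761, 0.649, -0.001, 0.0]
wrist_force: [0.4, -0.5, 0.3]
finger_gap: 0.0938
```

View pics/b_side0.png

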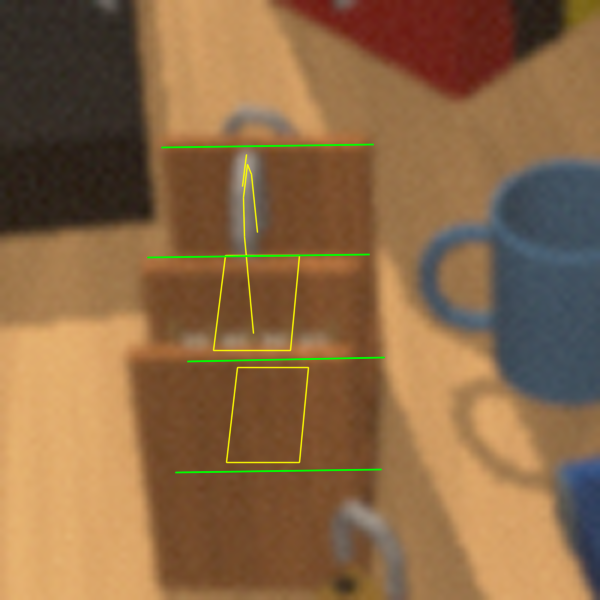

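View pics/b_top0.png

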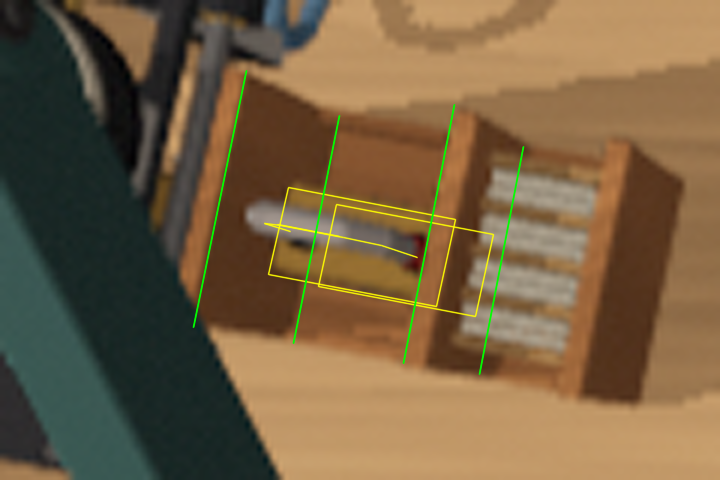

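```bash
python3 -m creep '[9.4,0.1,-0.3,-3,0, 9.4,0.1,-0.3,-6,0, 9.4,0.1,-0.3,-9,0, 9.4,0.1,-0.3,-11.3,0, 9.4,0.1,-0.3,-11.3,0]'
python3 - <<'E'
from h import *
for n,o in(('top',(160,170)),('side',(220,80))):
    im=snap(n)[o[1]:o[1]+100,o[0]:o[0]+130];cv2.imwrite(f'pics/c_{n}.png',cv2.resize(im,None,fx=6,fy=6,interpolation=cv2.INTER_CUBIC))
E
```

```text
t: 2.9
ee_pos: [0.4645, 0.2973, 0.1405]
orientation: [0.763, 0.647, -0.002, 0.0]
wrist_force: [0.2, 0.3, -0.4]
finger_gap: 0.0938
```

View pics/c_side.png

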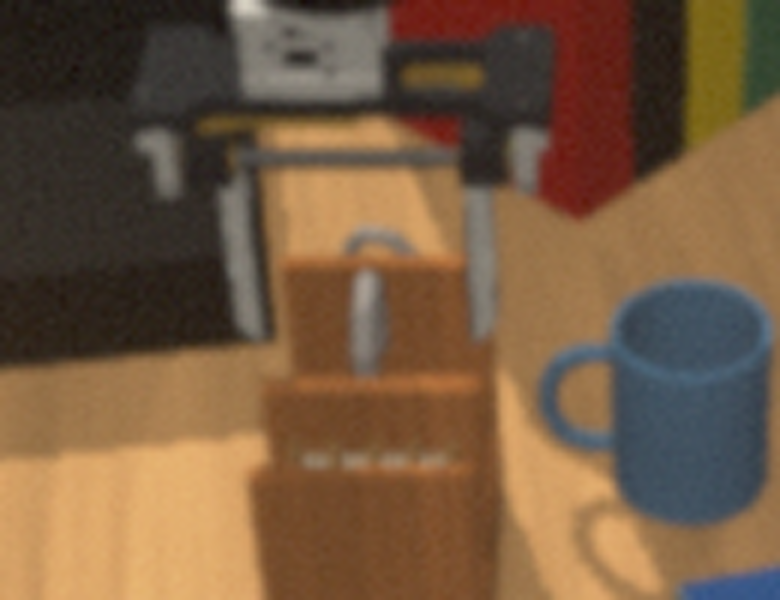

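View pics/c_top.png

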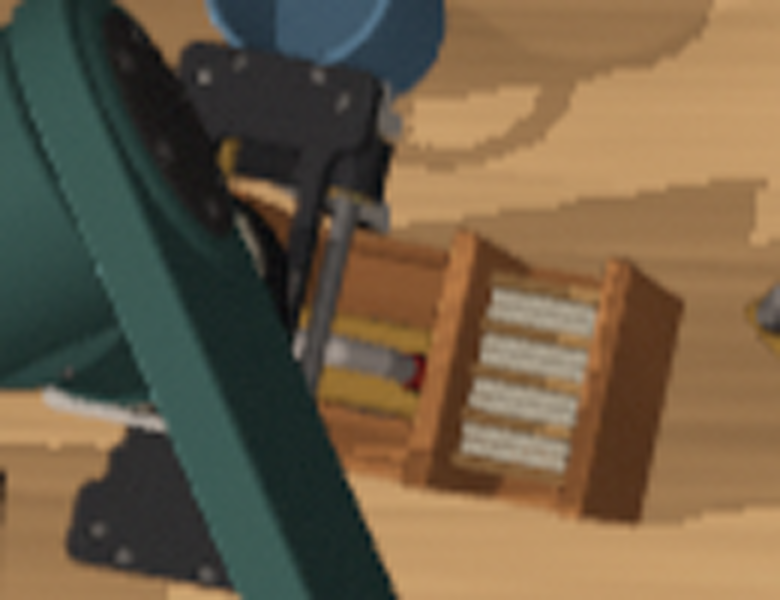

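```bash
python3 -m creep '[9.4,0,0.3,0,0, 9.4,0,0.3,0,0]'
python3 - <<'E'
from h import *
snap('side');snap('top')
s=bot.get_state();print(s['ee_pos'],s['joint_pos'])
# finger tips from side crop -> position at z .1405 plane
for u in [(250,335),(482,335)]: print(onz('side',cr(u,(220,80),6),.1405))
# bow ends in top view (b_top0 coords off 160,190 s6): left shoulder outer tip & others
for u in [(248,215),(262,213),(340,225)]: print(onz('top',cr(u,(160,190),6),.156))
E
```

```text
t: 3.25
ee_pos: [0.4669, 0.3021, 0.145]
orientation: [0.762, 0.647, 0.002, 0.001]
wrist_force: [-1.1, -0.1, 0.6]
finger_gap: 0.0941
[0.46652139 0.30196665 0.14422382] [ 0.47360145  0.11771899  1.45895445 -0.00184846  1.56217008  0.63676984]
[0.41071554 0.30528668 0.1405    ]
[0.51655337 0.28753069 0.1405    ]
[0.47043856 0.32677563 0.156     ]
[0.4713226  0.32149334 0.156     ]
[0.4675085  0.29156513 0.156     ]
```

```bash
python3 -m creep '[9.4,0,0,-0.4,0, 3,0,0,-0.4,0, 0,0,0,-0.4,0, 0,0,0,-0.4,0, 0,0,0,-0.4,0]' 50;python3 -m creep '[0,0,0,0,0,0,0,0,0,0,0,0,0,0,0,0,0,0,0,0]'
```

```text
t: 3.98
ee_pos: [0.4666, 0.302, 0.1403]
orientation: [0.762, 0.647, 0.001, 0.001]
wrist_force: [0.1, 0.4, 0.0]
finger_gap: 0.0573
t: 4.47
ee_pos: [0.4666, 0.302, 0.1403]
orientation: [0.762, 0.647, 0.001, 0.001]
wrist_force: [0.1, -0.4, 0.3]
finger_gap: 0.0175
```

```bash
python3 -m creep '[0,0,0,0,0,0,0,0,0,0,0,0,0,0,0]';python3 -m creep '[0,0,0,0.5,0, 0,0,0,1,0, 0,0,0,2,0, 0,0,0,3,0, 0,0,0,3,0]'
```

```text
t: 4.85
ee_pos: [0.4664, 0.302, 0.1403]
orientation: [0.762, 0.647, 0.001, 0.001]
wrist_force: [-1.3, -0.1, 0.5]
finger_gap: 0.0108
t: 5.48
ee_pos: [0.4673, 0.3025, 0.1721]
orientation: [0.762, 0.647, 0.003, 0.001]
wrist_force: [0.2, -0.8, -6.2]
finger_gap: 0.0105
```

Run:
```python
from h import *
for n,o in(('top',(160,170)),('side',(220,80))):
    im=snap(n)[o[1]:o[1]+100,o[0]:o[0]+130];cv2.imwrite(f'pics/d_{n}.png',cv2.resize(im,None,fx=6,fy=6,interpolation=cv2.INTER_CUBIC))
```

```text
(no output)
```

View pics/d_side.png

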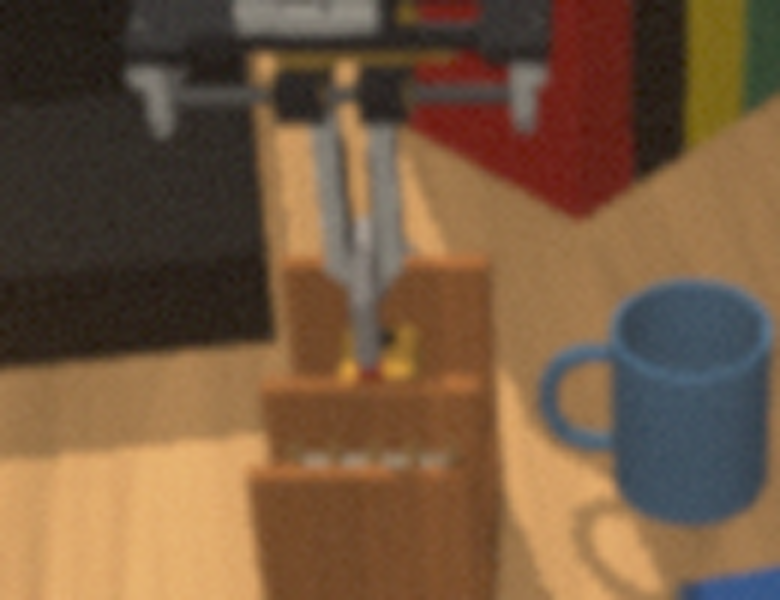

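```bash
python3 -m creep '[0,0,0,2.5,0, 0,0,0,6,0, 0,0,0,9.5,0, 0,0,0,12,0, 0,0,0,12,0]';python3 -m creep '[0,0,-2,0,-5, 0,0,-6,0,-14, 0,0,-11,0,-23, 0,0,-16,0,-32, 0,0,-20,0,-40]'; python3 -m creep '[0,0,-4,0,-9, 0,0.5,-8,0,-18, 0,1,-12,0,-26, 0,1.4,-15.5,0,-32, 0,1.4,-17.6,0,-34.4]'
```

```text
t: 6.2
ee_pos: [0.4674, 0.3025, 0.293]
orientation: [0.762, 0.647, 0.004, 0.002]
wrist_force: [-0.5, 0.6, -6.3]
finger_gap: 0.0109
t: 6.82
ee_pos: [0.4663, 0.1006, 0.2906]
orientation: [0.939, 0.345, 0.001, 0.003]
wrist_force: [0.2, -0.0, -6.0]
finger_gap: 0.0103
t: 7.45
ee_pos: [0.4797, -0.0771, 0.2879]
orientation: [0.999, 0.05, -0.002, 0.003]
wrist_force: [-0.6, 1.1, -7.4]
finger_gap: 0.0106
```

```bash
python3 -m creep '[0,0,0,0,0,0,0,0,0,0]'
python3 - <<'E'
from h import *
for n in('top','side'):
    snap(n,f'e_{n}')
E
```

```text
t: 7.7
ee_pos: [0.4791, -0.0763, 0.2863]
orientation: [0.999, 0.05, -0.003, 0.002]
wrist_force: [-0.6, 0.6, -6.9]
finger_gap: 0.0107
```

View pics/e_side.png

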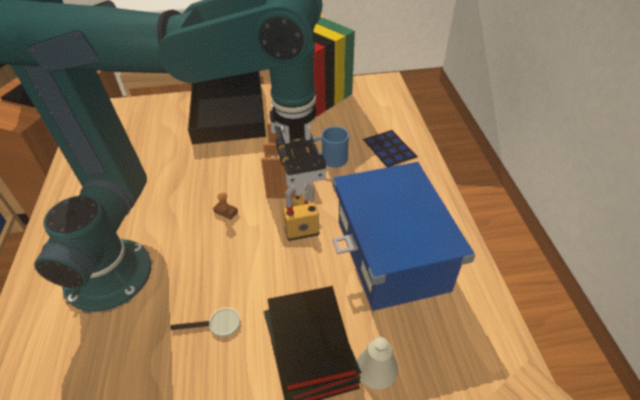

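View pics/e_top.png

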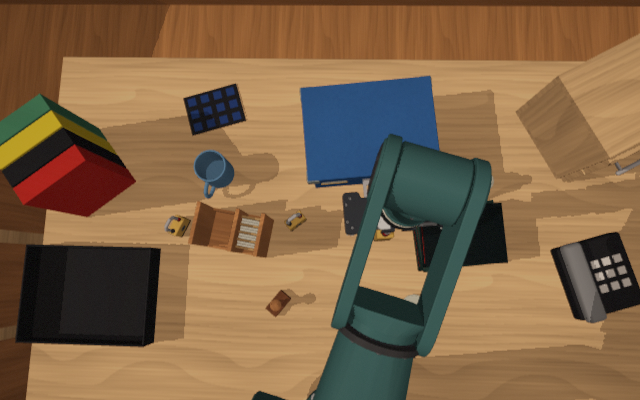

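```bash
python3 -m creep '[0,0,0,-3,0, 0,0,0,-7,0, 0,0,0,-10,0, 0,0,0,-13,0, 0,0,0,-14.5,0]'; python3 -m creep '[0,0,0,0,0,0,0,0,0,0]'
python3 - <<'E'
from h import *
s=snap('side');snap('top');st=bot.get_state();e=st['ee_pos'];print(e,st['wrist_force'])
q=st['orientation'];from scipy.spatial.transform import Rotation as R
J=R.from_quat(q).as_matrix()[:,1];yaw=np.arctan2(J[1],J[0]);print(np.degrees(yaw),R.from_quat(q).as_matrix()[:,2])
off=(270,150);c=cv2.resize(s[150:270,270:410],None,fx=5,fy=5,interpolation=cv2.INTER_CUBIC)
cv2.imwrite('pics/f_raw.png',c)
draw(c,'side',padlock(),(e[0],e[1],yaw,e[2]-.128),off,5,(0,255,255))
cv2.imwrite('pics/f.png',c)
E
```

```text
t: 8.43
ee_pos: [0.4784, -0.0748, 0.1404]
orientation: [0.999, 0.052, -0.004, 0.002]
wrist_force: [0.2, -0.4, -6.2]
finger_gap: 0.0106
t: 8.68
ee_pos: [0.4792, -0.0747, 0.1417]
orientation: [0.999, 0.052, -0.002, 0.002]
wrist_force: [-0.5, -1.0, -6.7]
finger_gap: 0.0107
[ 0.47949441 -0.07496109  0.14208865] [ 0.20728378 -0.07547795 -6.29828628]
-84.05206165236284 [-0.00382808 -0.00447723 -0.99998265]
```

View pics/f.png

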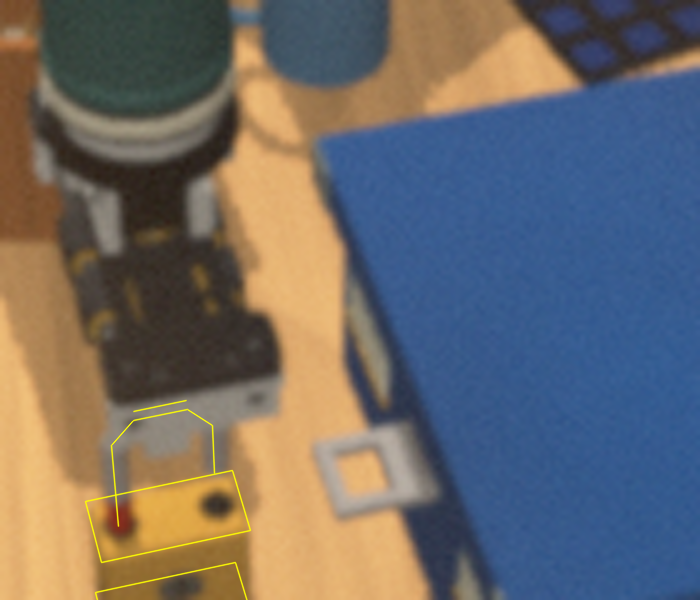

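View pics/f_raw.png

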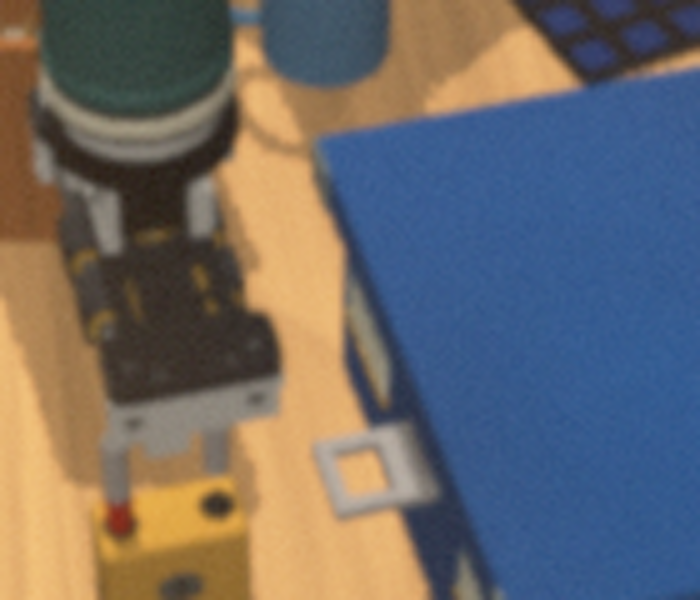

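```bash
python3 -m creep '[0,0,0,-0.5,0, 0,0,0,-1,0, 0,0,0,-1,0]'; python3 -m creep '[0,0.8,0.1,0,0.3, 0,1.8,0.2,0,0.3, 0,2.7,0.3,0,0.3, 0,3.2,0.4,0,0.3, 0,3.2,0.4,0,0.3]'
cat > v.py <<'E'
from h import *
import sys
def v(tag,sh=0):
    s=snap('side');t=snap('top');st=bot.get_state();e=st['ee_pos'];print(e,st['wrist_force'])
    q=st['orientation'];from scipy.spatial.transform import Rotation as R
    J=R.from_quat(q).as_matrix()[:,1];yaw=np.arctan2(J[1],J[0]);print(np.degrees(yaw))
    dv=np.array([-np.sin(yaw),np.cos(yaw)]);print('short leg',e[:2]+.023*dv)
    off=(290,180);c=cv2.resize(s[180:280,290:390],None,fx=6,fy=6,interpolation=cv2.INTER_CUBIC)
    c2=c.copy();tab=box(-.019,.030,-.022,.022,.088,.088)[:1]+box(-.011,.011,-.014,.014,.088,.088)[:1]
    draw(c2,'side',padlock(),(e[0],e[1],yaw,e[2]-.128),off,6,(0,255,255));draw(c2,'side',tab,(.5735,-.064,np.radians(6.3),0),off,6,(0,0,255))
    cv2.imwrite(f'pics/{tag}.png',cv2.resize(np.hstack([c,c2]),(800,400)))
    off=(340,150);c=cv2.resize(t[150:260,340:450],None,fx=5,fy=5,interpolation=cv2.INTER_CUBIC);cv2.imwrite(f'pics/{tag}t.png',c)
v(sys.argv[1])
E
python3 v.py g
```

```text
t: 9.15
ee_pos: [0.479, -0.0749, 0.1314]
orientation: [0.999, 0.052, -0.003, 0.002]
wrist_force: [0.3, 0.6, -6.9]
finger_gap: 0.0106
t: 9.78
ee_pos: [0.5114, -0.0708, 0.1312]
orientation: [0.999, 0.055, -0.003, 0.002]
wrist_force: [-0.3, -0.6, -5.8]
finger_gap: 0.0108
[ 0.51072496 -0.07082198  0.13121065] [-0.05702901 -0.54761173 -5.75676571]
-83.75202205624751
short leg [ 0.53358834 -0.06831885]
```

View pics/g.png

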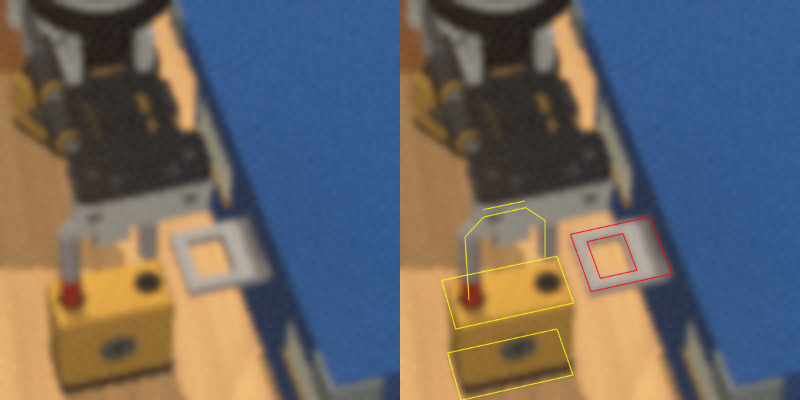

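View pics/gt.png

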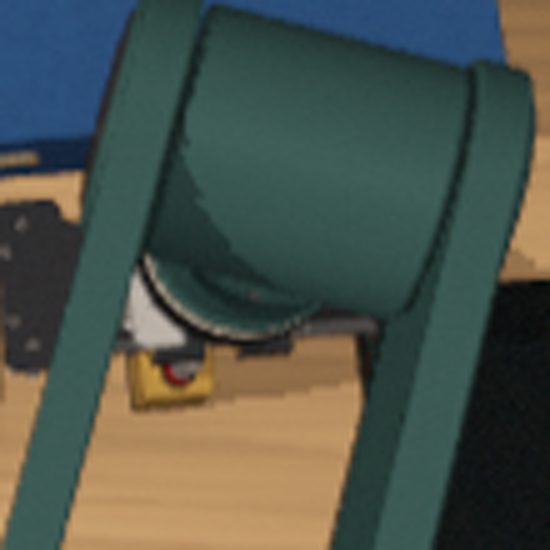

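Run:
```python
from h import *
s=snap('side');st=bot.get_state();e=np.array([.511,-.0708,.1312]);yaw=np.radians(-83.75)
off=(295,225);c=cv2.resize(s[225:285,295:345],None,fx=10,fy=10,interpolation=cv2.INTER_CUBIC)
c2=c.copy();draw(c2,'side',padlock(),(e[0],e[1],yaw,e[2]-.128),off,10,(0,255,255))
cv2.imwrite('pics/g2.png',cv2.resize(np.hstack([c,c2]),(800,480)))
```

View pics/g2.png

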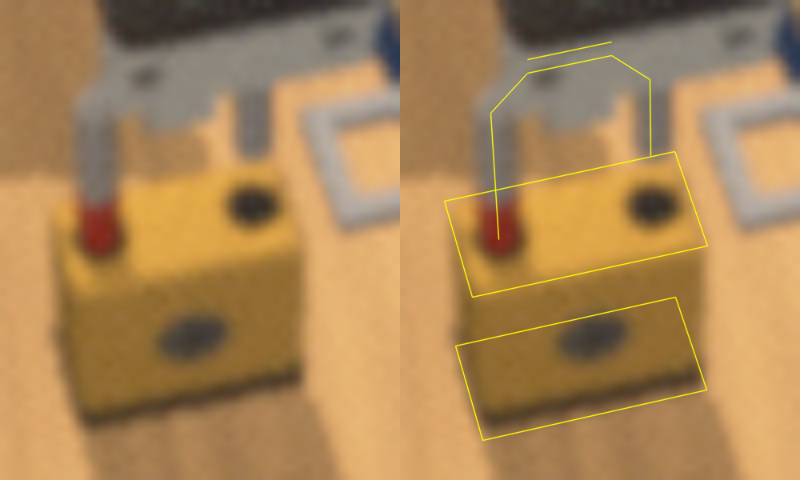

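```bash
for i in 1 2 3; do python3 -m creep '[0,0,0,-0.1,0,0,0,0,-0.1,0,0,0,0,-0.1,0]' | egrep 'ee_pos|wrist'; done
```

```text
ee_pos: [0.5106, -0.0709, 0.1303]
wrist_force: [-0.6, -0.2, -6.3]
ee_pos: [0.5106, -0.0709, 0.1292]
wrist_force: [-0.2, 0.1, -6.8]
ee_pos: [0.5107, -0.0709, 0.1284]
wrist_force: [-0.1, 0.6, -6.3]
```

```bash
for i in 1 2 3 4; do python3 -m creep '[0,0,0,-0.1,0,0,0,0,-0.1,0,0,0,0,-0.1,0]' | egrep 'ee_pos|wrist'; done; python3 v.py g3
```

```text
ee_pos: [0.511, -0.0709, 0.1284]
wrist_force: [-1.5, 0.4, 1.0]
ee_pos: [0.5113, -0.071, 0.1284]
wrist_force: [-3.3, 0.5, 5.7]
ee_pos: [0.5116, -0.071, 0.1283]
wrist_force: [-2.1, 1.6, 5.7]
ee_pos: [0.5118, -0.0711, 0.1283]
wrist_force: [-2.4, 0.4, 6.0]
[ 0.51176006 -0.07107294  0.12823408] [-2.16513254  0.59073026  5.87024212]
-83.758246856418
short leg [ 0.53462372 -0.06857229]
```

View pics/g3.png

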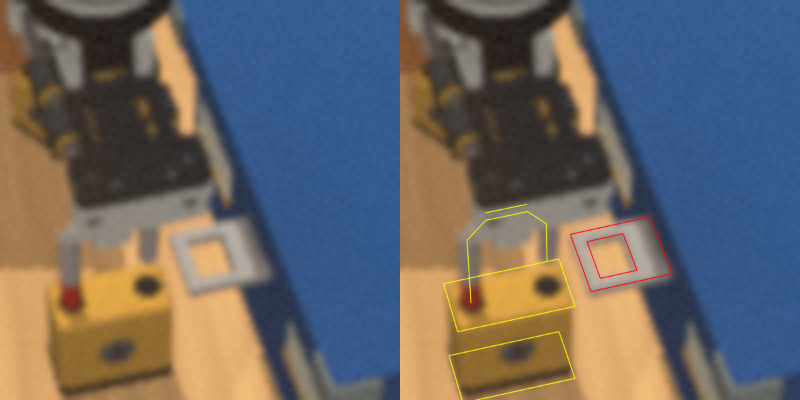

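```bash
python3 -m creep '[0,0,0,0.3,0, 0,0,0,0.3,0, 0,0.8,0.1,0.3,0, 0,1.6,0.2,0.3,0, 0,1.8,0.2,0.3,0]'; python3 -m creep '[0,0.6,0.1,0,0, 0,1.2,0.1,0,0, 0,1.8,0.2,0,0, 0,2.1,0.2,0,0, 0,2.1,0.2,0,0]';python3 v.py i
```

```text
t: 13.28
ee_pos: [0.5305, -0.0689, 0.1308]
orientation: [0.999, 0.055, -0.001, 0.002]
wrist_force: [0.0, -0.4, -5.6]
finger_gap: 0.0106
t: 13.9
ee_pos: [0.5517, -0.067, 0.1308]
orientation: [0.999, 0.055, -0.001, 0.002]
wrist_force: [0.1, 0.5, -5.9]
finger_gap: 0.0104
[ 0.55134617 -0.06696265  0.13076007] [ 1.09336101  0.35167284 -6.69681681]
-83.7393493684694
short leg [ 0.574209   -0.06445446]
```

View pics/i.png

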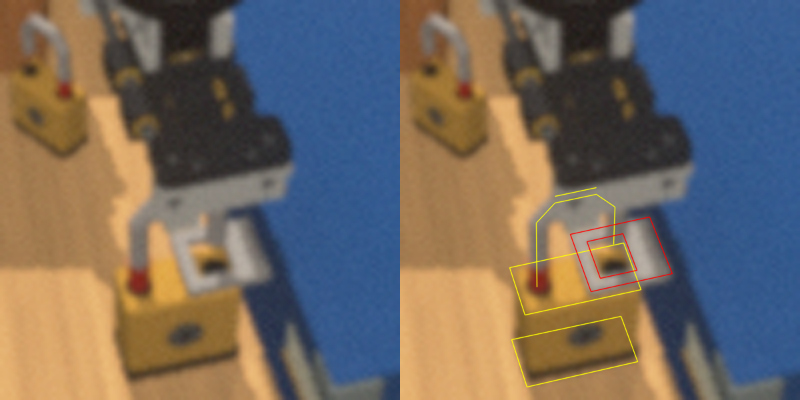

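Run:
```python
from h import *
s=snap('side');off=(325,225);c=cv2.resize(s[225:265,325:365],None,fx=14,fy=14,interpolation=cv2.INTER_CUBIC)
cv2.imwrite('pics/i2.png',c)
```

```text
(no output)
```

View pics/i2.png

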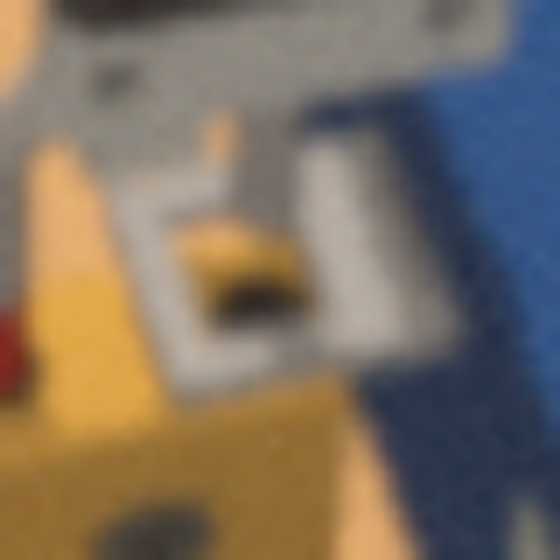

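```bash
python3 -m creep '[0,-0.1,-0.2,0,0, 0,-0.1,-0.2,-0.1,0, 0,-0.1,-0.2,-0.2,0, 0,-0.1,-0.2,-0.3,0, 0,-0.1,-0.2,-0.3,0]'; python3 -m creep '[0,0,0,0,0,0,0,0,0,0]'; python3 v.py j;python3 - <<'E'
from h import *
s=snap('side');off=(325,225);c=cv2.resize(s[225:265,325:365],None,fx=14,fy=14,interpolation=cv2.INTER_CUBIC)
cv2.imwrite('pics/j2.png',c)
E
```

```text
t: 14.68
ee_pos: [0.5505, -0.0689, 0.1284]
orientation: [0.999, 0.055, -0.001, 0.003]
wrist_force: [-1.0, 0.8, -3.4]
finger_gap: 0.0107
t: 14.92
ee_pos: [0.5505, -0.0689, 0.1284]
orientation: [0.999, 0.055, -0.001, 0.003]
wrist_force: [-0.3, -0.8, -4.4]
finger_gap: 0.0106
[ 0.55052526 -0.06893461  0.12844435] [-0.41262944 -0.4962251  -4.24136813]
-83.73868351290055
short leg [ 0.57338807 -0.06642615]
```

View pics/j2.png

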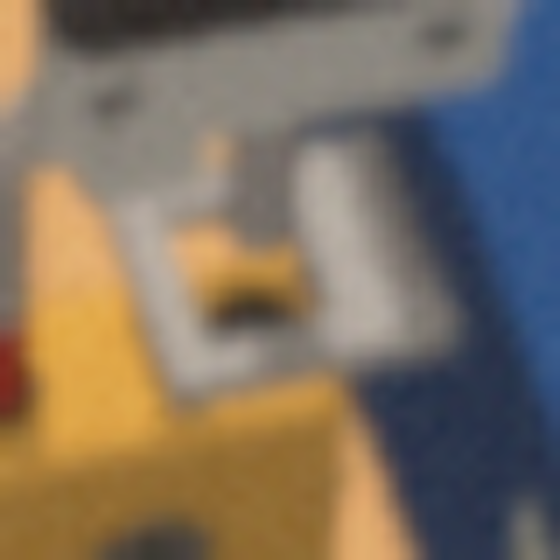

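View pics/j.png

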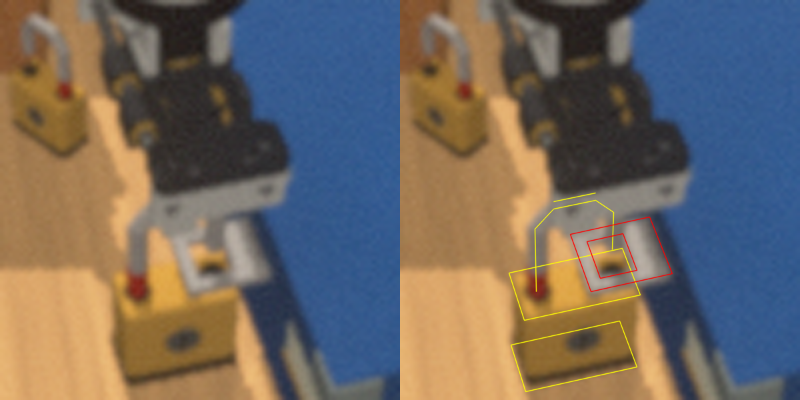

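```bash
python3 -m creep '[0,-0.1,0,0,0, 0,-0.1,0,-0.1,0,0,-0.1,0,-0.1,0,0,-0.1,0,-0.1,0,0,-0.1,0,-0.1,0]'; python3 -m creep '[0,0,0,-0.1,0,0,0,0,-0.1,0,0,0,0,-0.1,0,0,0,0,-0.1,0]'; python3 v.py k;python3 - <<'E'
from h import *
s=snap('side');off=(325,225);c=cv2.resize(s[225:265,325:365],None,fx=14,fy=14,interpolation=cv2.INTER_CUBIC)
cv2.imwrite('pics/k2.png',c)
E
```

```text
t: 15.7
ee_pos: [0.5499, -0.069, 0.1282]
orientation: [0.999, 0.055, 0.0, 0.003]
wrist_force: [-1.1, 0.8, 1.1]
finger_gap: 0.0107
t: 16.2
ee_pos: [0.5502, -0.0689, 0.1282]
orientation: [0.999, 0.055, 0.001, 0.003]
wrist_force: [-1.6, 1.5, 4.7]
finger_gap: 0.0104
[ 0.5501908  -0.06895267  0.12818136] [-1.39151672  1.64184348  5.36104765]
-83.73208688955985
short leg [ 0.57305331 -0.06644159]
```

View pics/k2.png

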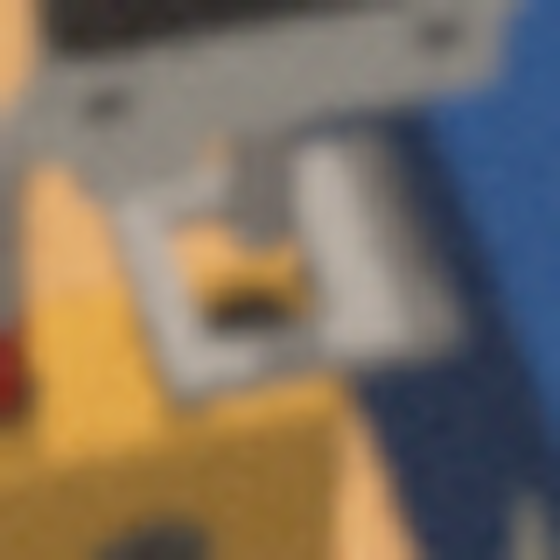

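View pics/k.png

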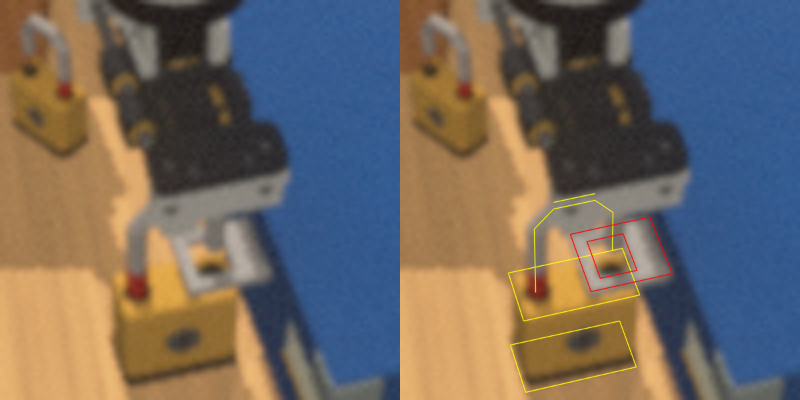

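```bash
python3 -m creep '[0,0,0,-0.4,0, 0,0,0,-0.8,0, 0,0,0,-1.2,0, 0,0,0,-1.6,0, 0,0,0,-1.6,0]' 60; python3 -m creep '[0,0,0,-0.4,0, 0,0,0,-0.8,0, 0,0,0,-1.2,0, 0,0,0,-1.4,0, 0,0,0,-1.5,0]'; python3 v.py l
```

```text
t: 16.98
ee_pos: [0.5506, -0.069, 0.1146]
orientation: [0.998, 0.055, 0.002, 0.003]
wrist_force: [-3.9, 1.2, 10.0]
finger_gap: 0.0105
t: 17.6
ee_pos: [0.5502, -0.0689, 0.0989]
orientation: [0.998, 0.055, 0.001, 0.003]
wrist_force: [-3.2, -0.2, 3.6]
finger_gap: 0.0102
[ 0.55021544 -0.06890416  0.09888736] [-1.39136417  1.44012859 -0.16293256]
-83.7243144384643
short leg [ 0.57307761 -0.06638998]
```

View pics/l.png

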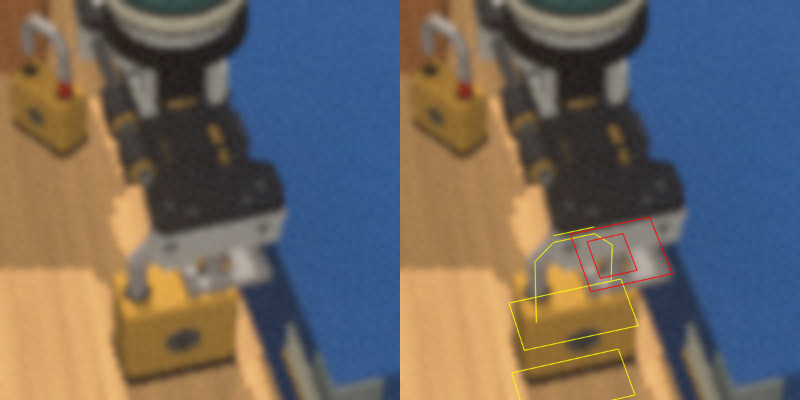

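```bash
python3 -m creep '[0,0,0,-0.2,0, 0,0,0,-0.3,0, 0,0,0,-0.3,0]'; python3 -m creep '[3,0,0,0.2,0, 3,0,0,0.2,0, 4,0,0,0.2,0, 4,0,0,0.2,0, 4,0,0,0.2,0]' 20
```

```text
t: 18.08
ee_pos: [0.5507, -0.0688, 0.0982]
orientation: [0.998, 0.055, 0.002, 0.003]
wrist_force: [-4.4, 1.9, 9.5]
finger_gap: 0.0106
t: 18.7
ee_pos: [0.5507, -0.0688, 0.1]
orientation: [0.998, 0.055, 0.002, 0.003]
wrist_force: [0.2, 0.1, -0.1]
finger_gap: 0.0402
```

```bash
python3 -m creep '[4,0,0,2,0, 4,0,0,5,0, 4,0,0,8,0, 4,0,0,12,0, 4,0,0,12,0]'; python3 -m creep '[4,-4,0,2,0, 4,-8,0,4,0, 4,-13,2,6,0, 4,-18,5,8,0, 4,-22,8,8,0]';  python3 -m creep '[4,0,6,0,0, 4,0,12,0,0, 4,0,17,0,0, 4,0,20,0,0, 4,0,20,0,0]'
python3 - <<'E'
from h import *
s=snap('side');t=snap('top')
a=cv2.resize(s[180:280,290:390],(400,400),interpolation=cv2.INTER_CUBIC);b=cv2.resize(t[150:230,340:420],(400,400),interpolation=cv2.INTER_CUBIC)
pose=(.5502,-.0690,np.radians(-83.7),0)
a2=a.copy();draw(a2,'side',padlock(.03),pose,(290,180),4,(0,255,255));b2=b.copy();draw(b2,'top',padlock(.03),pose,(340,150),5,(0,255,255))
cv2.imwrite('pics/m.png',np.hstack([a,b]));cv2.imwrite('pics/m2.png',np.hstack([a2,b2]));cv2.imwrite('pics/mt.png',t)
E
```

```text
t: 19.32
ee_pos: [0.5526, -0.0693, 0.2243]
orientation: [0.998, 0.055, 0.006, 0.004]
wrist_force: [1.2, -0.2, -0.7]
finger_gap: 0.04
t: 19.95
ee_pos: [0.3313, 0.0113, 0.3047]
orientation: [0.998, 0.054, 0.007, 0.004]
wrist_force: [-0.2, -0.0, -0.4]
finger_gap: 0.0399
t: 20.58
ee_pos: [0.3306, 0.2125, 0.3028]
orientation: [0.998, 0.056, 0.005, 0.005]
wrist_force: [-0.5, -0.5, -0.4]
finger_gap: 0.0404
```

View pics/m.png

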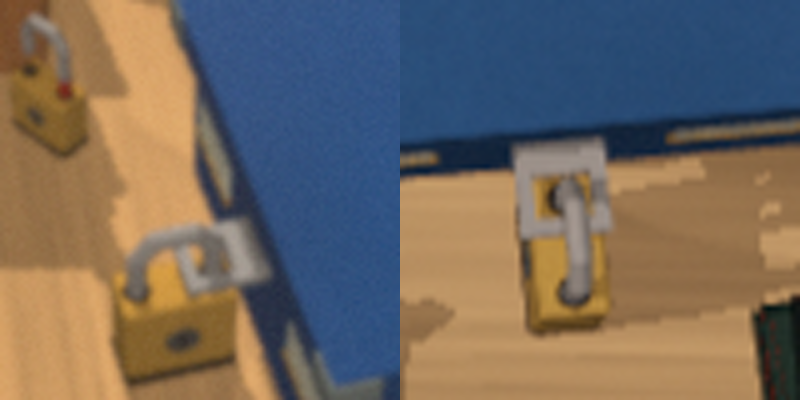

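View pics/m2.png

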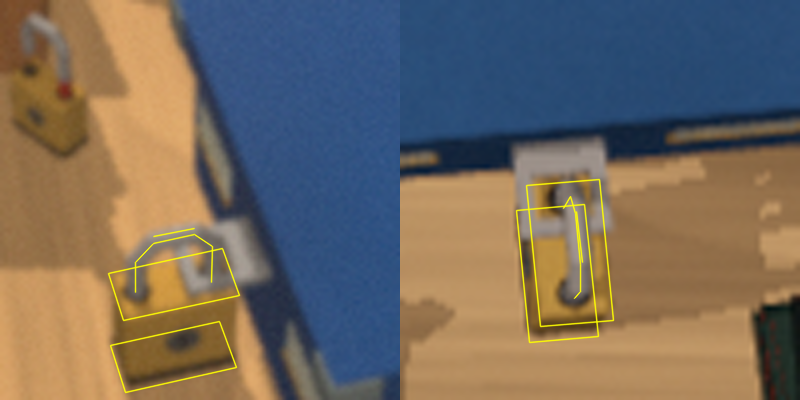

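View pics/mt.png

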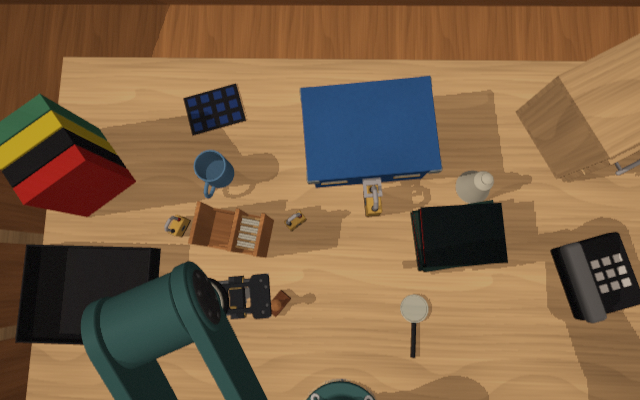

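```bash
python3 -c "
from cell import bot
print(bot.get_state()['wrist_force']);print(bot.job_done())"
```

```text
[-0.16566359 -0.93750516 -0.95870371]
the job is handed in; nothing more can be done
None
```

The padlock is locked through the hasp and standing on the desk in front of the box. I handed the job in at about 20.6 s of the 69 s allowed; no verdict was reported.

**What I did:** I gripped the padlock by the bow, lifted it out of the caddy and turned it about 74° so the short leg faced the box. At the hasp I stood it on the desk, still open, with the tab between body and shackle, and corrected it about 2 mm from the side camera. I pressed the bow down 30 mm to the lower stop, let go and backed the arm away.

**Last checks:**
- **Shut:** the shackle stayed down after release and the red sleeve was gone.
- **In the eye:** the short leg was close to the middle of the eye in the top view.
- **Neighbours:** the mug and bell were where they started in the top view.
- **Robot:** it was clear of everything, with only about 1 N of noise on the wrist.

**What disagreed:** in both pictures the padlock sat roughly 2.5 mm further along +y than the tool pose implied. In the side view its foot also appeared 2–3 pixels higher than my model. I put this down to calibration and a slight swing in the grip. I did not measure the tilt separately, but it looked upright.

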